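# Set up the paint strainer across two tins over the mixing cup

### The arm

A 6-joint arm with a two-finger parallel gripper is mounted at the origin on the work surface. World frame = base frame: x ahead of the robot, y to its left, z up, the work surface at z = 0. Lengths are in mm, angles in rad, forces in N, time in s.
With the tool pointing down it reaches from about 300 to 775 mm from the base axis. Payload 14.6 kg.
Tool frame: the origin (TCP) lies midway between the tips of the shut fingers; the grasp point (between the pads) lies 19 mm behind it; z points along the fingers, y is the line along which they close (so a half turn about z gives the same grasp; the last joint's range is limited). The gripper opens to 94 mm and grips with 3 to 60 N. Pads are 16 mm wide; open, the fingers measure 119 mm over their backs; the gripper's body (75 mm by 177 mm) begins 78 mm behind the grasp point.
Start: joints at [-1.331, 0.3, 1.521, -0, 1.321, -0.067], TCP at [166.098, -524.31, 205.446] pointing down, gripper open.
Joint ranges: [-3.03, 3.03], [-0.79, 2.21], [0.23, 2.52], [-1.04, 4.18], [0, 3.07], [-2.55, 2.55]. Speed limits (rad/s): [2.22, 2.22, 2.57, 3.14, 3.14, 3.14].

### API

Orientations are given as [roll, pitch, yaw] about the fixed x, y, z axes, in that order (R = Rz(yaw) Ry(pitch) Rx(roll)).
In Python, from cell import manip gives the robot as it stands.
- The arm moves only by the shell command python3 -m creep 'ROWS' [OPENING] [FORCE]. ROWS is text: rows parted by semicolons, each of 6 numbers parted by spaces: the shift along the tool's x, y, z normalised to -1 to 1, where 1 is 4 cm, then the turn, a rotation vector about the tool's x, y, z normalised to -1 to 1, where 1 is pi rad. In form: dx dy dz ax ay az; .... A call has 1 to 20 rows; each row shifts and turns the commanded pose from where the row before left it, along the tool's axes as they then stand; what a row does not reach is not made up. A row lasts 1/8 s, in which the tool goes at most 62.5 mm and 10.7 degrees, less where a joint would pass 70% of its speed; a pose out of reach is approached as far as the arm can. A call with a number of a shift or a turn outside -1 to 1 is refused whole. A call with a gripper value outside its range is refused whole. OPENING is the closure, from 0 (fully open) to 1 (shut), set as the call begins (- or left out, the last holds). The fingers move at their own pace and stop on an object; FORCE is the grip in N (left out, the last holds). Time passes only in rows, so rows that do not move let the fingers close. It gives the time, the measured TCP pose, the force, the opening and the grip force at its end, in the units of the state.
- manip.read_state(): the state, without advancing time (a new reading comes with each control period).
- manip.camera(name): name is "side" or "top" or "wrist"; returns a dict with "color" (420x560x3 uint8, red, green, blue), "range_z" (420x560 float32, mm along the optical axis (not along the pixel's ray), 0 where there is no reading), "camera_matrix" (3x3 intrinsics, pixels), "T" (4x4, takes a point from camera to world coordinates). Camera axes: x right, y down, z forward; pixel columns grow to the right and rows downward; lengths in mm; the calibration is good to about 2 mm. The wrist camera is an equidistant fisheye: a pixel r from the principal point sees the ray r / f radians off the axis. A picture is of the moment at which its call begins.
- manip.sign_off(): hands the job in; it is judged then, once.
The state is a dict: "clock": time; "joints": joint angles; "qd": joint speeds; "effort": joint torques, N m; "eef_pos": TCP position; "eef_rot": TCP orientation; "wrist_force": force on the tool from outside, world axes, zero at the start; "moment": the same for the moment, N m; "finger_gap": finger opening in mm; "finger_force": force on a finger pad.
Only numpy, scipy, OpenCV 4.12 (cv2) and the standard library are available. Lean on these libraries where they do the work, as an engineer would, in place of code of your own. Each camera call takes 0.05 s, during which the arm holds its last target. There are 200 camera calls.

### The job

Get ready to strain a batch of paint: take the mixing cup off the scale and stand it on the bench in the gap midway between the two large tins, then lift the strainer off its sloping drain rack and rest it across the two tins, level, with each end well onto a lid and the sieve bowl centred over the cup. Set things down, do not drop them or tip the cup over. Leave the tins where they are and the thinner bottle, small tin and screwdriver undisturbed.

Things in the scene. Friction and masses are not known exactly. Their poses are not given: they have to be found in the camera images.
- tin_a: Large round closed paint tin, steel with a white and grey band, diameter 104 mm, 125 mm tall, 1.1 kg, loose on the bench, flat lid. Origin at the centre of its underside, z up; its y axis points at the centre of tin_b at the start. It stands to the robot's right of tin_b.
- tin_b: Second large tin, same make and size as tin_a (diameter 104 mm, 125 mm tall). Its centre is 208 to 224 mm from that of tin_a, so the gap between them is 104 to 120 mm. Origin at the centre of its underside, z up.
- cup: Open white plastic mixing cup, about 66 mm across the rim and narrower at the foot, 85 mm tall, wall 3 mm, about 60 g. It starts upright on the round pan of the scale. Origin at the centre of its underside, z up.
- scale: Bench scale, fixed: grey box 170 x 160 mm with a round steel pan of diameter 136 mm whose top is 56 mm above the bench. Origin on the bench; the pan's centre lies 20 mm along its +x. It can stand to the left or the right of the tins.
- rack: Drain rack, fixed: black base plate 200 x 80 mm, two steel posts carrying sloping pads 34 mm wide that hold the strainer at 0.56 rad (32 degrees) to the level, rising along the rack's +x (away from the robot), and an 18 mm end stop at the low end. Origin at the centre of the base's underside. It stands on the other side of the tins from the scale.
- strainer: Steel strainer, about 180 g: flat strap 200 mm long (x), 24 mm wide (y), 6 mm thick (z); conical sieve bowl in its middle, 54 mm across, reaching 28 mm below the strap; upright black grip on the +x arm. Origin: middle of the strap's underside; z normal to the strap, on the grip's side. Starts on the rack, grip on the upper arm. On the tins its bowl clears the cup by 12 mm.
- strainer_grip (a point): Centre of the strainer's black grip: a block 36 mm long (along x), 14 mm thick (along y), 28 mm tall (along z), standing on the strap's top 52 mm from the strap's middle. Axes as the strainer's: so it leans with the strap; taken square, the tool leans about 32 degrees.
- end_grip (a point): Middle of the strap's end on the grip's side, on its underside, 100 mm from the strap's middle.
- end_plain (a point): Middle of the strap's other end, on its underside, 100 mm from the strap's middle.
- thinner: Bystander: closed metal thinner bottle, diameter 68 mm, 170 mm tall, beyond the large tins, to one side. Origin at the centre of its underside.
- small_tin: Bystander: small closed tin, diameter 68 mm, 70 mm tall, beyond the large tins, on the other side from the thinner bottle. Origin at the centre of its underside.
- opener: Bystander: screwdriver 170 mm long for opening lids, lying on the bench between the robot and the tins. Origin near its middle, x along it.

How it is judged (in metres and radians):
On the way, in this order (a step that is already met when the one before it is completed fails the run):
1. the cup stands upright on the bench in the gap between the two large tins, let go (height (world z) of cup below 0.006 m and angle between cup's own z axis and vertical below 0.08 rad and horizontal distance between cup and tin_a below 0.135 m and horizontal distance between cup and tin_b below 0.135 m and x of cup in the frame of tin_a between -0.03 and 0.03 m and contact force between the fingers and cup below 0.05 N), for 0.2 s.
2. the strainer rests level across both tins, bowl over the cup (height (world z) of cup below 0.006 m and angle between cup's own z axis and vertical below 0.08 rad and horizontal distance between cup and tin_a below 0.135 m and horizontal distance between cup and tin_b below 0.135 m and x of cup in the frame of tin_a between -0.03 and 0.03 m and contact force between strainer and tin_a above 0.1 N and contact force between strainer and tin_b above 0.1 N and angle between strainer's own z axis and vertical below 0.06 rad and ((horizontal distance between end_grip and tin_a below 0.045 m and horizontal distance between end_plain and tin_b below 0.045 m) or (horizontal distance between end_grip and tin_b below 0.045 m and horizontal distance between end_plain and tin_a below 0.045 m)) and horizontal distance between strainer and cup below 0.015 m), for 0.2 s.
At the end, for the whole second after the job is handed in: Cup upright on the bench, within 135 mm of each large tin's centre and 30 mm of their line. Strainer released, at rest on both tins, level to 0.06 rad, one end within 45 mm of each tin's centre, bowl axis within 15 mm of the cup's (all of step 2 and contact force between the fingers and cup below 0.05 N and contact force between the fingers and strainer below 0.05 N and linear speed of each of cup, strainer below 0.02 m/s and angular speed of each of cup, strainer below 0.2 rad/s); the robot touches nothing.
It fails at once if a large tin is shifted more than 20 mm or tipped ((distance of tin_a from where it was at the start of the episode above 0.02 m or angle between tin_a's own z axis and vertical above 0.2 rad) or (distance of tin_b from where it was at the start of the episode above 0.02 m or angle between tin_b's own z axis and vertical above 0.2 rad)).
It fails at once if the cup tips more than 0.6 rad (angle between cup's own z axis and vertical above 0.6 rad).
It fails at once if the cup or the strainer is dropped (falls faster than 0.6 m/s out of the fingers, about 20 mm) ((linear speed of cup above 0.6 m/s and contact force between the fingers and cup below 0.05 N) or (linear speed of strainer above 0.6 m/s and contact force between the fingers and strainer below 0.05 N)).
It fails at once if the thinner bottle, small tin or screwdriver is moved more than 30 mm (distance of any of thinner, small_tin, opener from where it was at the start of the episode above 0.03 m).
It also fails if it takes over 56 s, if anything falls off the work surface, if the arm or the gripper's body presses on something with over 40 N, if the wrist force passes 120 N, or if a joint passes its speed limit or range.

## Working session

There is one attempt and no reset: what is moved stays moved. The work goes in short steps, Python scripts to look and compute and a shell command to move; the robot and the scene stay as the last step left them, time stands still between calls to the robot, and variables do not carry over. Pictures are saved under pics/ and viewed, at most 10 in all, crops included, and the job is handed in when it is done.

```bash
mkdir -p pics; ls; cat > h.py <<'E'
import numpy as np, cv2
from scipy.spatial.transform import Rotation as R
from cell import manip
def pts(c):
    K=c["camera_matrix"];z=c["range_z"];v,u=np.mgrid[:z.shape[0],:z.shape[1]]
    P=np.stack([(u-K[0,2])/K[0,0]*z,(v-K[1,2])/K[1,1]*z,z],-1)
    W=P@c["T"][:3,:3].T+c["T"][:3,3]; W[z==0]=np.nan
    return W
def save(n,im,s=1): cv2.imwrite(f"pics/{n}.png",cv2.resize(im[...,::-1],None,fx=s,fy=s))
E
python3 - <<'E'
from h import *
for n in("top","side"):
    c=manip.camera(n); np.savez(n,**c); save(n,c["color"]); print(n,c["T"].round(3).tolist(),c["camera_matrix"].tolist())
print(manip.read_state())
E
```

```text
pics
top [[0.011, -0.993, 0.119, 465.163], [-1.0, -0.008, 0.023, -13.198], [-0.022, -0.119, -0.993, 1174.384], [0.0, 0.0, 0.0, 1.0]] [[421.32822904991906, 0.0, 280.28628030274973], [0.0, 421.32822904991906, 202.47021788950704], [0.0, 0.0, 1.0]]
side [[-0.739, -0.337, 0.583, -70.049], [-0.673, 0.379, -0.635, 698.419], [-0.006, -0.862, -0.507, 664.432], [0.0, 0.0, 0.0, 1.0]] [[402.7224725597625, 0.0, 279.8303471314729], [0.0, 402.7224725597625, 209.15686112608353], [0.0, 0.0, 1.0]]
{'clock': 0.1, 'joints': array([-1.33060798e+00,  3.00374268e-01,  1.52152971e+00,  7.48802057e-06,
        1.32070960e+00, -6.65987326e-02]), 'qd': array([-0.00017641, -0.00213166, -0.00284083,  0.00240291, -0.00023949,
        0.00072281]), 'effort': array([ 2.62324866e-03, -5.32645583e+01, -3.53284228e+01,  7.10226805e-02,
        2.34808191e-02, -6.68615644e-05]), 'eef_pos': array([ 166.04045027, -524.0838923 ,  204.96118068]), 'eef_rot': array([-3.14057448e+00, -7.51787814e-05,  3.06785182e-01]), 'wrist_force': array([ 0.58578873, -0.30443122,  0.7045517 ]), 'moment': array([ 0.02620123, -0.00417146, -0.04287974]), 'finger_force': 0.0, 'finger_gap': 94.04712352955353}
```

View pics/top.png

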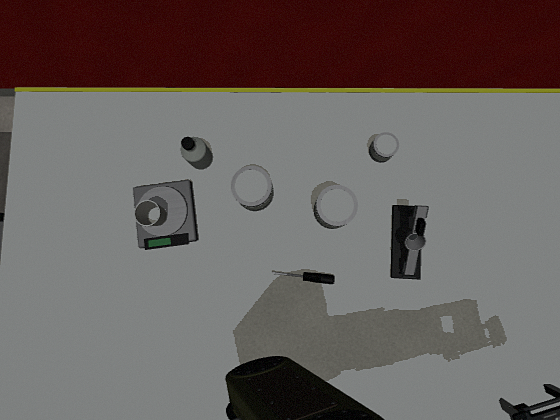

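View pics/side.png

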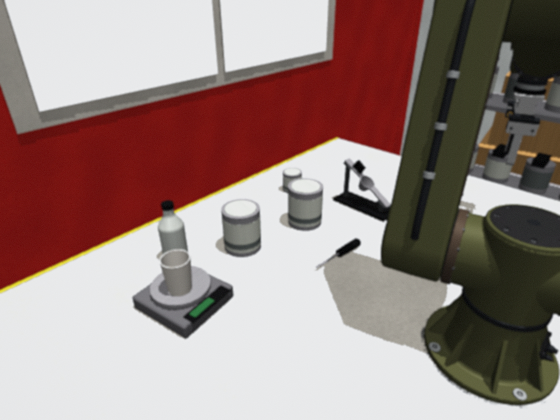

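The top view shows the scale at about (165,212) with the cup's rim at (150,212). Tin_b's lid is at (252,185), tin_a's at (335,204), and the rack is at (408,242) with the grip near (420,225). The side view agrees, with the cup on the left on the scale and the rack on the far right.

```bash
cat > m.py <<'E'
from h import *
def circ(xy):
    c,r=cv2.minEnclosingCircle(xy.astype(np.float32)); return np.round(c,1),round(r,1)
for n in("top","side"):
    c=dict(np.load(n+".npz")); W=pts(c); P=W.reshape(-1,3); P=P[~np.isnan(P).any(1)]
    print(n, "bench z", np.median(P[(abs(P[:,0]-450)<60)&(abs(P[:,1]-150)<300),2]))
    def box(x0,x1,y0,y1,z0,z1): 
        m=(P[:,0]>x0)&(P[:,0]<x1)&(P[:,1]>y0)&(P[:,1]<y1)&(P[:,2]>z0)&(P[:,2]<z1); return P[m]
    for nm,b in dict(tinb=(530,720,-20,150,110,140),tina=(500,680,-220,-60,110,140),rim=(480,680,200,420,125,160),pan=(480,680,160,420,45,62),thin=(650,800,120,300,60,190),small=(650,800,-330,-180,55,85)).items():
        q=box(*b)
        if len(q)<8: print(nm,len(q)); continue
        print(nm,len(q),"med",np.median(q,0).round(1),"rng",np.percentile(q,[2,98],axis=0).round(1).tolist(),circ(q[:,:2]))
    q=box(380,650,-400,-200,25,200); print("rack pts",len(q)); 
    print(q[np.argsort(q[:,0])][::max(1,len(q)//25)].round(0).tolist())
c=dict(np.load("top.npz"))
a=cv2.resize(c["color"][185:290,380:450],None,fx=5,fy=5,interpolation=cv2.INTER_CUBIC); 
b=cv2.resize(c["color"][185:290,130:210],None,fx=5,fy=5,interpolation=cv2.INTER_CUBIC); save("crop",np.hstack([b,a]))
E
python3 m.py
```

```text
top bench z 0.4504697140708913
tinb 1323 med [632.3  85.  125.1] rng [[586.2, 39.5, 120.4], [680.3, 132.0, 129.3]] (array([633.6,  85.8]), 52.4)
tina 1358 med [ 585.2 -130.5  125.2] rng [[538.5, -176.2, 120.5], [631.4, -83.4, 129.5]] (array([ 586.1, -130.4]), 52.1)
rim 199 med [562.4 350.8 138.1] rng [[530.0, 310.0, 125.6], [592.0, 373.2, 144.3]] (array([560.6, 341.9]), 32.8)
pan 1500 med [576.6 316.7  56.2] rng [[508.9, 267.9, 46.9], [635.9, 379.6, 61.1]] (array([559.3, 323.3]), 84.9)
thin 675 med [721.  230.5 119.7] rng [[657.3, 124.2, 66.2], [757.8, 266.6, 171.4]] (array([696.3, 197.1]), 88.5)
small 541 med [ 754.5 -267.2   70.1] rng [[724.2, -297.8, 58.3], [786.8, -236.1, 74.9]] (array([ 756.5, -267.7]), 34.6)
rack pts 1057
[[406.0, -313.0, 42.0], [413.0, -317.0, 35.0], [421.0, -323.0, 44.0], [429.0, -321.0, 51.0], [437.0, -323.0, 55.0], [445.0, -346.0, 48.0], [456.0, -325.0, 69.0], [466.0, -327.0, 70.0], [476.0, -327.0, 79.0], [484.0, -351.0, 86.0], [489.0, -338.0, 71.0], [494.0, -337.0, 67.0], [500.0, -332.0, 64.0], [505.0, -346.0, 63.0], [511.0, -310.0, 100.0], [516.0, -317.0,
[... 890 characters left out ...]
g [[724.8, -294.8, 55.7], [789.6, -230.8, 70.7]] (array([ 757.3, -263.2]), 38.9)
rack pts 766
[[408.0, -315.0, 40.0], [422.0, -326.0, 44.0], [430.0, -317.0, 38.0], [438.0, -317.0, 45.0], [446.0, -315.0, 57.0], [458.0, -317.0, 63.0], [471.0, -337.0, 72.0], [485.0, -318.0, 74.0], [495.0, -318.0, 67.0], [502.0, -351.0, 77.0], [507.0, -349.0, 65.0], [513.0, -327.0, 135.0], [517.0, -346.0, 99.0], [520.0, -329.0, 122.0], [522.0, -332.0, 92.0], [527.0, -323.0, 129.0], [534.0, -322.0, 130.0], [541.0, -328.0, 150.0], [549.0, -325.0, 138.0], [564.0, -343.0, 132.0], [571.0, -341.0, 137.0], [572.0, -333.0, 90.0], [574.0, -326.0, 73.0], [577.0, -332.0, 63.0], [580.0, -330.0, 25.0], [584.0, -327.0, 92.0]]
```

```bash
python3 -m creep '0 0 0 0 0 -0.055; 0 0 -0.5 0 0 -0.055; 0 0 -0.5 0 0 -0.055;0 0 0 0 0 -0.055;0 0 0 0 0 -0.055;0 0 0 0 0 -0.057;0 0 0 0 0 0' 0
cat > to.py <<'E'
# print tool-frame delta in row units (40mm, pi rad): to.py x y z roll pitch yaw
import sys; from h import *
a=list(map(float,sys.argv[1:])); s=manip.read_state()
A=R.from_euler("xyz",s["eef_rot"]); d=A.inv().apply(np.array(a[:3])-s["eef_pos"])
print("shift/40",(d/40).round(3),"turn/pi",((A.inv()*R.from_euler("xyz",a[3:])).as_rotvec()/np.pi).round(4),"joints",s["joints"].round(2),s["eef_pos"].round(1),s["eef_rot"].round(3),s["clock"])
E
python3 to.py 561 343 205 3.14159 0 1.351; python3 - <<'E'
from h import *
c=dict(np.load("top.npz"));W=pts(c)
P=W.reshape(-1,3);C=c["color"].reshape(-1,3).astype(float).mean(1)
m=(P[:,0]>480)&(P[:,0]<620)&(P[:,1]>-400)&(P[:,1]<-250)&(P[:,2]>140); q=P[m]; print("grip pts",len(q),q.mean(0),q.min(0),q.max(0))
a=cv2.resize(c["color"][185:290,380:450],None,fx=5,fy=5,interpolation=cv2.INTER_CUBIC); 
b=cv2.resize(c["color"][185:290,130:210],None,fx=5,fy=5,interpolation=cv2.INTER_CUBIC); save("crop2",np.hstack([b,a]))
E
```

```text
clock: 0.98
eef_pos: [166.1, -524.2, 245.2]
eef_rot: [-3.141, -0.001, 1.349]
wrist_force: [-0.3, 0.1, -0.3]
finger_gap: 93.9
finger_force: 0.0
shift/40 [23.321  4.856  1.015] turn/pi [-0.0001 -0.0002 -0.0007] joints [-1.33  0.27  1.46 -0.    1.41 -1.11] [ 166.1 -524.2  245.2] [-3.141e+00 -1.000e-03  1.349e+00] 0.975
grip pts 136 [ 552.52463234 -333.60566361  145.41508715] [ 516.79756175 -348.02279529  140.02639418] [ 585.31361814 -322.45683053  154.64247112]
```

View pics/crop.png

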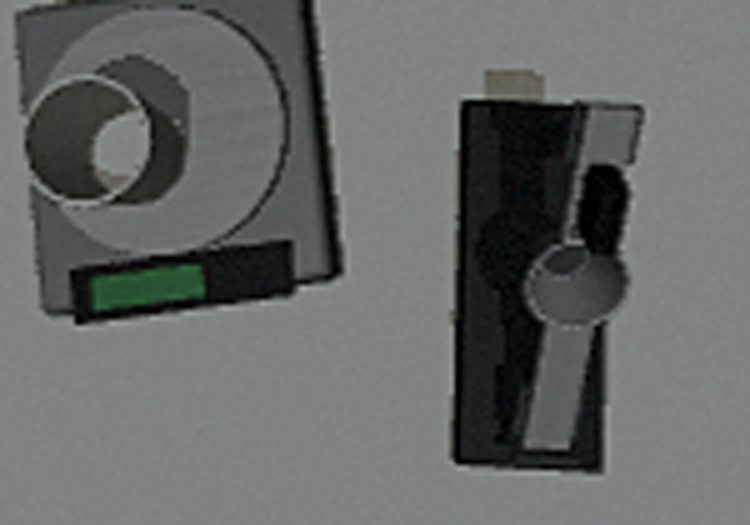

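The crop shows the cup's rim centred near top pixel (147.6,213.4). The strap runs from about (470.0,206) at the top to (458,275) at the bottom, with the grip at about (469,227). Moving to above the cup.

```bash
python3 -m creep '0.5 0.1 0 0 0 0;0.97 0.2 0 0 0 0;0.97 0.2 0 0 0 0;0.97 0.2 0 0 0 0;0.97 0.2 0 0 0 0;0.97 0.2 0 0 0 0;0.97 0.2 0 0 0 0;0.97 0.2 0 0 0 0;0.97 0.2 0 0 0 0;0.97 0.2 0 0 0 0;0.97 0.2 0 0 0 0;0.97 0.2 0 0 0 0;0.97 0.2 0 0 0 0;0.97 0.2 0 0 0 0;0.97 0.2 0 0 0 0;0.97 0.2 0 0 0 0;0.97 0.2 0 0 0 0;0.97 0.2 0 0 0 0;0.97 0.2 0 0 0 0;0.5 0.1 0 0 0 0' 0
python3 - <<'E'
from h import *
c=dict(np.load("top.npz"));K=c["camera_matrix"]
for px,z in [((147.6,213.4),141)]:
    d=c["T"][:3,:3]@np.linalg.inv(K)@[*px,1];o=c["T"][:3,3];print(o+d*(z-o[2])/d[2])
E
python3 to.py 561 343 215 3.14159 0 1.351
```

```text
clock: 3.48
eef_pos: [476.5, 164.1, 245.1]
eef_rot: [-3.141, 0.0, 1.347]
wrist_force: [0.8, -1.3, -0.4]
finger_gap: 93.7
finger_force: 0.0
[558.80621186 339.43561076 141.        ]
shift/40 [4.828 1.069 0.75 ] turn/pi [-0.0002  0.0001 -0.0012] joints [0.26 0.17 1.59 0.   1.38 0.48] [476.5 164.1 245.1] [-3.141  0.     1.347] 3.475
```

```bash
python3 -m creep '0.96 0.21 0 0 0 0;0.96 0.21 0 0 0 0;0.96 0.21 0.3 0 0 0;0.96 0.21 0.3 0 0 0;0.96 0.21 0.3 0 0 0;0 0 0 0 0 0;0 0 0 0 0 0' 0
cat >> h.py <<'E'
def wpts(c):
    K=c["camera_matrix"];z=c["range_z"];v,u=np.mgrid[:z.shape[0],:z.shape[1]]
    a=(u-K[0,2])/K[0,0];b=(v-K[1,2])/K[1,1];t=np.hypot(a,b)+1e-9;k=np.tan(t)/t
    W=np.stack([a*k*z,b*k*z,z],-1)@c["T"][:3,:3].T+c["T"][:3,3]; W[(z==0)|(t>1.4)]=np.nan
    return W
E
python3 - <<'E'
from h import *
c=manip.camera("wrist");save("w1",c["color"]);W=wpts(c);P=W.reshape(-1,3);P=P[~np.isnan(P).any(1)]
q=P[(abs(P[:,0]-560)<60)&(abs(P[:,1]-342)<60)&(P[:,2]>133)&(P[:,2]<150)]
print(len(q),cv2.minEnclosingCircle(q[:,:2].astype(np.float32)),np.percentile(q,[1,50,99],axis=0).round(1))
E
python3 to.py 560.5 342 102 3.14159 0 1.351
```

```text
clock: 4.35
eef_pos: [559.3, 340.1, 209.6]
eef_rot: [-3.142, 0.0, 1.348]
wrist_force: [-0.1, 0.7, -0.7]
finger_gap: 94.5
finger_force: 0.0
1224 ((561.0889282226562, 341.4410095214844), 33.05208969116211) [[530.  309.8 133.3]
 [561.1 333.3 139.8]
 [593.1 373.9 141.7]]
shift/40 [0.054 0.014 2.703] turn/pi [ 0.0002 -0.0001 -0.001 ] joints [ 0.49  0.54  1.18 -0.    1.43  0.71] [559.4 340.  210.1] [ 3.141 -0.     1.348] 4.4
```

View pics/w1.png

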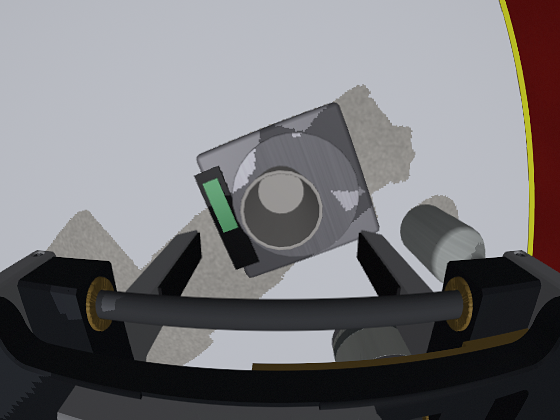

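The wrist view shows the cup's rim centred at about (281,210), between the open fingers. Depth gives its centre as (561,341.5,141). Descending and gripping.

```bash
python3 -m creep '0.05 0.03 0.25 0 0 0;0 0 0.5 0 0 0;0 0 0.5 0 0 0;0 0 0.5 0 0 0;0 0 0.5 0 0 0;0 0 0.5 0 0 0;0 0 0 0 0 0;0 0 0 0 0 0' 0 && python3 -m creep '0 0 0 0 0 0;0 0 0 0 0 0;0 0 0 0 0 0;0 0 0 0 0 0;0 0 0 0 0 0;0 0 0 0 0 0' 1 15
```

```text
clock: 5.4
eef_pos: [561.3, 342.7, 100.2]
eef_rot: [3.141, -0.001, 1.35]
wrist_force: [-1.0, 0.8, 0.3]
finger_gap: 94.3
finger_force: 0.0
clock: 6.15
eef_pos: [561.1, 342.6, 99.7]
eef_rot: [3.141, -0.0, 1.35]
wrist_force: [0.8, -0.1, 1.9]
finger_gap: 65.2
finger_force: 15.0
```

```bash
python3 -m creep '0 0 -0.3 0 0 0;0 0 -0.7 0 0 0;0 0 -0.8 0 0 0;0 0 -0.8 0 0 0;-0.2 0.08 0 0 0 0;-0.5 0.19 0 0 0 0;-0.65 0.24 0 0 0 0;-0.65 0.24 0 0 0 0;-0.65 0.24 0 0 0 0;-0.65 0.24 0 0 0 0;-0.65 0.24 0 0 0 0;-0.65 0.24 0 0 0 0;-0.65 0.24 0 0 0 0;-0.65 0.24 0 0 0 0;-0.65 0.24 0 0 0 0;-0.65 0.24 0 0 0 0;-0.65 0.24 0 0 0 0;-0.5 0.19 0 0 0 0;-0.2 0.08 0 0 0 0;0 0 0 0 0 0'; python3 to.py 610.4 -20.5 45 3.14159 0 1.351; python3 - <<'E'
from h import *
c=manip.camera("top");save("t2",c["color"][150:270,200:400],3.5)
c=manip.camera("side");save("s2",c["color"][120:300,150:400],3)
c=manip.camera("wrist");W=wpts(c);P=W.reshape(-1,3);P=P[~np.isnan(P).any(1)]
for b in [(634,87),(586,-130)]:
    q=P[(np.hypot(P[:,0]-b[0],P[:,1]-b[1])<62)&(abs(P[:,2]-125)<6)];print(len(q),q.min(0),q.max(0))
E
```

```text
clock: 8.65
eef_pos: [609.9, -19.2, 203.1]
eef_rot: [-3.141, -0.0, 1.349]
wrist_force: [-0.4, 0.8, -0.7]
finger_gap: 65.3
finger_force: 15.0
shift/40 [-0.029  0.02   3.953] turn/pi [-0.0002 -0.     -0.0006] joints [-0.09  0.44  1.34  0.    1.36  0.13] [609.9 -19.2 203.1] [-3.141 -0.     1.349] 8.65
12972 [582.41382988  33.32274899 121.83866413] [686.10894016 136.71457943 128.12422307]
2802 [ 535.12572074 -181.11391783  122.32322205] [ 635.64041616 -124.1475515   126.95493259]
```

```bash
python3 -m creep '-0.05 0.02 0.25 0 0 0;0 0 0.5 0 0 0;0 0 0.6 0 0 0;0 0 0.6 0 0 0;0 0 0.6 0 0 0;0 0 0.6 0 0 0;0 0 0.4 0 0 0;0 0 0.2 0 0 0;0 0 0.1 0 0 0;0 0 0.08 0 0 0;0 0 0 0 0 0;0 0 0 0 0 0'
```

```text
clock: 10.3
eef_pos: [610.6, -21.1, 46.6]
eef_rot: [3.141, -0.0, 1.35]
wrist_force: [-0.0, -0.8, -1.2]
finger_gap: 65.2
finger_force: 15.0
```

```bash
python3 -m creep '0 0 0.04 0 0 0;0 0 0.03 0 0 0;0 0 0 0 0 0;0 0 0 0 0 0'; python3 -m creep '0 0 0 0 0 0;0 0 0 0 0 0;0 0 0 0 0 0;0 0 0 0 0 0;0 0 0 0 0 0' 0.05;python3 -m creep '0 0 0 0 0 0;0 0 -0.3 0 0 0;0 0 -0.6 0 0 0;0 0 -0.8 0 0 0;0 0 -0.8 0 0 0;0 0 -0.8 0 0 0;0 0 -0.8 0 0 0;0 0 -0.2 0 0 0;0 0 0 0 0 0;0 0 0 0 0 0'; python3 - <<'E'
from h import *
c=manip.camera("wrist");save("w2",c["color"]);W=wpts(c);P=W.reshape(-1,3);P=P[~np.isnan(P).any(1)]
q=P[(np.hypot(P[:,0]-610,P[:,1]+21)<50)&(P[:,2]>78)&(P[:,2]<95)]
print(len(q),cv2.minEnclosingCircle(q[:,:2].astype(np.float32)),np.percentile(q,[1,50,99],axis=0).round(1).tolist())
for b in [(634,87),(586,-130)]:
    q=P[(np.hypot(P[:,0]-b[0],P[:,1]-b[1])<62)&(abs(P[:,2]-125)<3)];print(len(q),cv2.minEnclosingCircle(q[:,:2].astype(np.float32)))
E
```

```text
clock: 10.8
eef_pos: [610.5, -21.1, 43.6]
eef_rot: [3.141, -0.0, 1.35]
wrist_force: [0.7, -0.0, 3.0]
finger_gap: 65.2
finger_force: 15.0
clock: 11.42
eef_pos: [610.4, -21.0, 43.4]
eef_rot: [-3.142, 0.0, 1.35]
wrist_force: [-0.5, -0.2, -0.3]
finger_gap: 89.5
finger_force: 0.0
clock: 12.68
eef_pos: [610.0, -21.0, 214.0]
eef_rot: [-3.139, 0.0, 1.35]
wrist_force: [0.3, 0.2, -0.5]
finger_gap: 89.4
finger_force: 0.0
782 ((610.2918701171875, -22.223434448242188), 33.10997009277344) [[578.5, -53.8, 78.3], [609.4, -27.4, 83.9], [642.3, 10.3, 85.9]]
11964 ((634.2243041992188, 84.99224090576172), 52.31782913208008)
4014 ((586.887451171875, -131.2075653076172), 52.717220306396484)
```

```bash
python3 -m creep '0 0 -0.2 0 0 0.054;0 0 -0.2 0 0 0.054;0 0 -0.2 0 0 0.054;0 0 -0.2 0 0 0.054;0 0 -0.2 0 0 0.054;0 0 -0.2 0 0 0.054;0 0 -0.2 0 0 0.054;0 0 0 0 0 0.052;-0.1 0.4 0 0 0 0;-0.18 0.78 0 0 0 0;-0.18 0.78 0 0 0 0;-0.18 0.78 0 0 0 0;-0.18 0.78 0 0 0 0;-0.18 0.78 0 0 0 0;-0.18 0.78 0 0 0 0;-0.18 0.78 0 0 0 0;-0.18 0.78 0 0 0 0;-0.18 0.78 0 0 0 0;-0.1 0.2 0 0 0 0;0 0 0 0 0 0'; python3 - <<'E'
from h import *
c=manip.camera("wrist");np.savez("w3",**c);save("w3",c["color"]);print(c["T"].round(2),c["camera_matrix"])
E
```

```text
clock: 15.22
eef_pos: [536.8, -326.1, 271.1]
eef_rot: [-3.141, 0.0, 0.0]
wrist_force: [-0.3, 1.0, 0.2]
finger_gap: 89.2
finger_force: 0.0
[[ 0.0000e+00 -9.7000e-01 -2.4000e-01  6.0483e+02]
 [-1.0000e+00 -0.0000e+00  0.0000e+00 -3.2734e+02]
 [-0.0000e+00  2.4000e-01 -9.7000e-01  4.4971e+02]
 [ 0.0000e+00  0.0000e+00  0.0000e+00  1.0000e+00]] [[325.1922621    0.         278.84177524]
 [  0.         325.1922621  204.76608863]
 [  0.           0.           1.        ]]
```

View pics/w3.png

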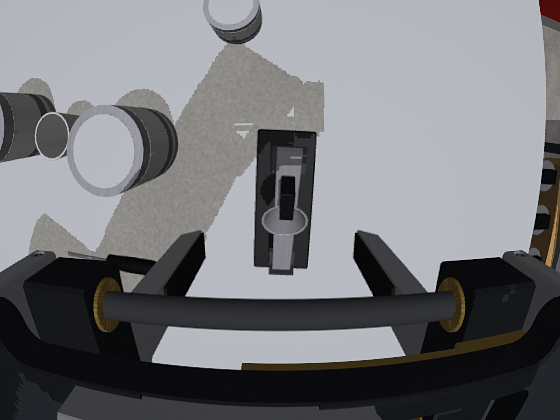

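The wrist view shows the strainer from about (289,148) at its upper end to (281,272) at its lower end. The bowl is near (285,219) and the black grip near (288,195).

```bash
python3 - <<'E'
from h import *
c=dict(np.load("w3.npz"));W=wpts(c);G=c["color"].mean(2)
M=W[140:280,255:320].reshape(-1,3);g=G[140:280,255:320].ravel()
ok=~np.isnan(M).any(1);M=M[ok];g=g[ok]
# expected plane slope .56: search via height above line z = z0 + tan(.56)(x-x0)
h=M[:,2]-np.tan(.56)*(M[:,0]-500)
print(np.histogram(h,bins=np.arange(20,150,5)))
rng=np.random.default_rng(0);best=(0,)
K=M[M[:,2]>25]
for _ in range(2000):
    a=K[rng.choice(len(K),3,False)];n=np.cross(a[1]-a[0],a[2]-a[0])
    L=np.linalg.norm(n)
    if L<50: continue
    n/=L;n*=np.sign(n[2])
    if abs(n[2]-np.cos(.56))>.08 or n[0]>0: continue
    k=(abs((K-a[0])@n)<1.5).sum()
    if k>best[0]:best=(k,n,a[0])
k,n,p=best
for _ in range(3):
    I=K[abs((K-p)@n)<2];p=I.mean(0);n=np.linalg.svd(I-p)[2][2];n*=np.sign(n[2])
print("strap top plane",len(I),n,p,"slope",np.arccos(n[2]))
q=I-p;u=np.linalg.svd(q)[2][0];u*=np.sign(u[0]);print("axis",u,"heading",np.arctan2(u[1],u[0]))
v=np.cross(n,u);s=q@u;t=q@v
print("len range",s.min(),s.max(),np.percentile(s,[1,99]),"wid",np.percentile(t,[1,50,99]))
for a in np.arange(-100,101,20):
    m=(s>a)&(s<a+20)
    if m.sum()>5:print(a,m.sum(),np.percentile(t[m],[2,50,98]).round(1))
D=(K-p)@n; gm=(D>22)&(D<34); T=K[gm]; 
print("grip top",len(T),T.mean(0),"s",np.percentile((T-p)@u,[1,99]),"t",np.percentile((T-p)@v,[1,50,99]),"h",np.percentile((T-p)@n,[5,50,95]))
im=cv2.resize(c["color"][135:285,245:330],None,fx=4,fy=4,interpolation=cv2.INTER_CUBIC);save("c3",im)
E
```

```text
(array([ 109,  114,  126,  183,  235,  225,  225,  207,  276,  384,  415,
        260,  241,  574, 1849,  171,   83,   49,   43,   47,   48,  377,
          0,    0,    0]), array([ 20,  25,  30,  35,  40,  45,  50,  55,  60,  65,  70,  75,  80,
        85,  90,  95, 100, 105, 110, 115, 120, 125, 130, 135, 140, 145]))
strap top plane 1858 [-0.5307846   0.02231247  0.847213  ] [ 509.39062144 -333.22909183   99.5462445 ] slope 0.5600792754208539
axis [ 0.84637027 -0.03779698  0.53125206] heading -0.04462808970812284
len range -116.7399531342743 87.33357992430956 [-115.18695929   86.47152626] wid [-24.06709707   0.24588575  23.8742932 ]
-100 157 [-11.7  -0.   11.8]
-80 175 [-11.7  -0.6  11. ]
-60 198 [-11.6   0.2  11.5]
-40 146 [-23.3  -1.3  22.8]
-20 70 [-26.1  21.1  26.2]
0 96 [-21.8   7.8  20.7]
20 105 [-11.9   7.9  11.5]
40 199 [-11.9   1.2  11.7]
60 396 [-11.9  -0.3  11.5]
80 175 [-11.8  -0.3  11.1]
grip top 429 [ 530.46027535 -334.27884184  145.19153194] s [21.61792959 57.3817027 ] t [-6.96412626  0.01673069  6.67865406] h [23.65310383 27.81016465 28.7345177 ]
```

View pics/c3.png

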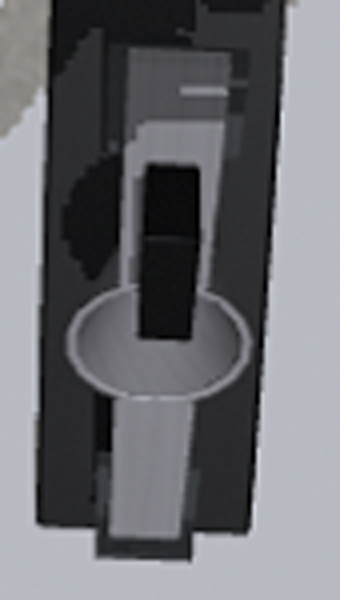

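The crop confirms the strap's outline and the grip at crop (170,250). The fit gives a slope of 0.560, a heading of -0.044 and the grip centre at s=39.5. Moving to the leaning pre-grasp.

```bash
cat > tgt.py <<'E'
import sys;from h import *
n=np.array([-0.5308,.0223,.8472]);u=np.array([.8464,-.0378,.5313]);u-=n*(u@n);u/=np.linalg.norm(u)
p=np.array([509.39,-333.23,99.55])+39.5*u+float(sys.argv[1])*n
B=R.from_matrix(np.c_[u,np.cross(-n,u),-n]);s=manip.read_state();A=R.from_euler("xyz",s["eef_rot"])
print(p,B.as_euler("xyz"),"in current axes/40",(A.inv().apply(p-s["eef_pos"])/40).round(3),"in target axes/40",(B.inv().apply(p-s["eef_pos"])/40).round(3),"turn",((A.inv()*B).as_rotvec()/np.pi).round(4))
E
python3 tgt.py 70
```

```text
[ 505.6652147  -333.16202891  179.83910778] [-3.14018867 -0.5600972  -0.04463007] in current axes/40 [-0.787  0.194  2.285] in target axes/40 [-1.873  0.23   1.522] turn [-0.0037  0.1783  0.0138]
```

Turn in place first, then shift in the target axes.

```bash
python3 -m creep '0 0 0 -0.001 0.045 0.0034;0 0 0 -0.001 0.045 0.0034;0 0 0 -0.001 0.045 0.0034;0 0 0 -0.001 0.044 0.0034;-0.37 0.046 0.3 0 0 0;-0.37 0.046 0.3 0 0 0;-0.37 0.046 0.3 0 0 0;-0.37 0.046 0.3 0 0 0;-0.37 0.046 0.3 0 0 0;0 0 0 0 0 0;0 0 0 0 0 0' 0.05;python3 tgt.py 3
```

```text
clock: 16.65
eef_pos: [506.8, -333.6, 181.5]
eef_rot: [3.141, -0.562, -0.044]
wrist_force: [-0.2, 0.0, -0.3]
finger_gap: 88.9
finger_force: 0.0
[ 541.2288147  -334.65612891  123.07670778] [-3.14018867 -0.5600972  -0.04463007] in current axes/40 [-0.049 -0.011  1.694] in target axes/40 [-0.046 -0.009  1.694] turn [ 0.0004 -0.0006  0.0002]
```

```bash
python3 -m creep '-0.05 -0.01 0.3 0 0 0;0 0 0.4 0 0 0;0 0 0.4 0 0 0;0 0 0.35 0 0 0;0 0 0.15 0 0 0;0 0 0.09 0 0 0;0 0 0 0 0 0;0 0 0 0 0 0'; python3 -m creep '0 0 0 0 0 0;0 0 0 0 0 0;0 0 0 0 0 0;0 0 0 0 0 0;0 0 0 0 0 0;0 0 0 0 0 0;0 0 0 0 0 0;0 0 0 0 0 0;0 0 0 0 0 0' 1 55;python3 tgt.py 3
```

```text
clock: 17.65
eef_pos: [540.6, -334.9, 123.4]
eef_rot: [3.141, -0.563, -0.045]
wrist_force: [-0.0, -0.1, -0.4]
finger_gap: 89.3
finger_force: 0.0
clock: 18.77
eef_pos: [540.6, -334.7, 123.0]
eef_rot: [3.142, -0.562, -0.045]
wrist_force: [-0.5, -0.4, 0.5]
finger_gap: 13.0
finger_force: 55.0
[ 541.2288147  -334.65612891  123.07670778] [-3.14018867 -0.5600972  -0.04463007] in current axes/40 [ 0.015 -0.003  0.006] in target axes/40 [ 0.015 -0.003  0.006] turn [ 0.0005 -0.0007 -0.0001]
```

```bash
python3 -m creep '0.05 0 -0.1 0 0 0;0.1 0 -0.25 0 0 0;0.2 0 -0.4 0 0 0;0.3 0 -0.5 0 0 0;0.3 0 -0.5 0 0 0;0.3 0 -0.5 0 0 0;0.3 0 -0.5 0 0 0;0 0 0 0 -0.036 0;0 0 0 0 -0.036 0;0 0 0 0 -0.036 0;0 0 0 0 -0.036 0;0 0 0 0 -0.035 0;0 0 0 0 0 0;0 0 0 0 0 0'; python3 to.py 622 29.5 235 3.14159 0 1.3535
```

```text
clock: 20.52
eef_pos: [534.2, -334.6, 249.6]
eef_rot: [3.141, -0.003, -0.046]
wrist_force: [0.6, 0.3, -2.0]
finger_gap: 13.7
finger_force: 55.0
shift/40 [ 1.776 -9.193  0.365] turn/pi [ 0.0007 -0.0006 -0.4453] joints [-0.62  0.46  1.21  0.    1.48  1.  ] [ 534.2 -334.6  249.6] [ 3.141e+00 -3.000e-03 -4.600e-02] 20.525
```

```bash
python3 -m creep '0 0 0 0 0 -0.025;0 0 0 0 0 -0.042;0 0 0 0 0 -0.042;0 0 0 0 0 -0.042;0 0 0 0 0 -0.042;0 0 0 0 0 -0.042;0 0 0 0 0 -0.042;0 0 0 0 0 -0.042;0 0 0 0 0 -0.042;0 0 0 0 0 -0.042;0 0 0 0 0 -0.042;0 0 0 0 0 0;0 0 0 0 0 0'; python3 -m creep '0.3 0.01 0 0 0 0;0.55 0.01 0 0 0 0;0.6 0.01 0 0 0 0;0.6 0.01 0 0 0 0;0.6 0.01 0 0 0 0;0.6 0.01 0 0 0 0;0.6 0.01 0 0 0 0;0.6 0.01 0 0 0 0;0.6 0.01 0 0 0 0;0.6 0.01 0 0 0 0;0.6 0.01 0 0 0 0;0.6 0.01 0 0 0 0;0.6 0.01 0 0 0 0;0.6 0.01 0 0 0 0;0.6 0.01 0 0 0 0;0.55 0.01 0 0 0 0;0.3 0.01 0 0 0 0;0 0 0 0 0 0;0 0 0 0 0 0';  python3 to.py 622 29.5 145 3.14159 0 1.3535
python3 - <<'E'
from h import *
for n in("top","side","wrist"): c=manip.camera(n);np.savez(n+"4",**c)
a=np.load("side4.npz")["color"];b=np.load("wrist4.npz")["color"]
save("sw",np.vstack([cv2.resize(a[130:270,150:400],(500,280)),cv2.resize(b[0:280],(500,250))]))
s=manip.read_state();A=R.from_euler("xyz",s["eef_rot"])
for n in("top","wrist","side"):
    c=dict(np.load(n+"4.npz"));W=(wpts if n=="wrist" else pts)(c);P=W.reshape(-1,3);P=P[~np.isnan(P).any(1)]
    L=A.inv().apply(P-s["eef_pos"]); # tool axes
    for nm,r in dict(upper=(15,46),lower=(-150,-82)).items():
        q=L[(L[:,0]>r[0])&(L[:,0]<r[1])&(abs(L[:,1])<11)&(L[:,2]>-8)&(L[:,2]<22)]
        if len(q)>5: print(n,nm,len(q),"x",np.percentile(q[:,0],[1,99]).round(1),"y",np.percentile(q[:,1],[1,50,99]).round(1),"z",np.percentile(q[:,2],[10,50,90]).round(1), "slope",np.polyfit(q[:,0],q[:,2],1).round(3))
E
```

```text
clock: 22.15
eef_pos: [534.1, -334.6, 249.5]
eef_rot: [3.14, 0.0, 1.35]
wrist_force: [-0.2, 1.1, -1.5]
finger_gap: 13.7
finger_force: 55.0
clock: 24.52
eef_pos: [623.1, 34.6, 249.0]
eef_rot: [3.142, 0.0, 1.352]
wrist_force: [0.9, -0.3, -2.0]
finger_gap: 13.6
finger_force: 55.0
shift/40 [-0.129 -0.     2.601] turn/pi [ 0.      0.0001 -0.0003] joints [-0.    0.44  1.23 -0.    1.47  0.22] [623.1  34.6 249. ] [3.142 0.    1.352] 24.525
top lower 298 x [-149.1  -82.7] y [-10.7  -0.3  10.8] z [0.6 2.7 4.7] slope [-0.004  2.227]
wrist upper 2103 x [16.1 45.8] y [-10.9  -0.1  10.8] z [2.4 3.4 4.2] slope [0.066 1.062]
wrist lower 378 x [-93.9 -82.1] y [-10.8  -0.1  10.6] z [2.6 3.4 4.1] slope [-0.011  2.422]
side upper 64 x [15.3 45.5] y [-10.9  -2.7   9.6] z [-3.4  4.2  6.4] slope [ 0.2   -2.413]
side lower 89 x [-146.6  -83.2] y [-11.   -0.8  10.8] z [3.7 4.8 7.1] slope [-4.000e-03  4.743e+00]
```

View pics/sw.png

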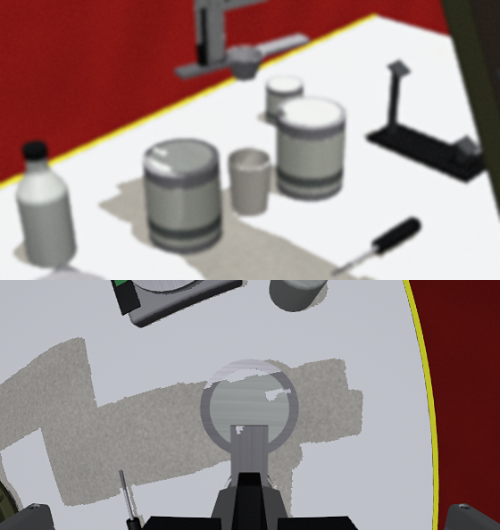

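The side view shows the strainer level in the gripper, with the cup upright between the tins. The wrist view shows its end over tin_b at about (250,430), in line. Checking the strap's ends for the exact middle.

```bash
python3 - <<'E'
from h import *
s=manip.read_state();A=R.from_euler("xyz",s["eef_rot"])
for n in("top","wrist"):
    c=dict(np.load(n+"4.npz"));W=(wpts if n=="wrist" else pts)(c);P=W.reshape(-1,3);P=P[~np.isnan(P).any(1)]
    L=A.inv().apply(P-s["eef_pos"])
    q=L[(abs(L[:,0]+50)<125)&(abs(L[:,1])<9)&(L[:,2]>-4)&(L[:,2]<9)];print(n,q[:,0].min(),q[:,0].max())
    q=L[(abs(L[:,0]+52)<34)&(abs(L[:,1])<34)&(L[:,2]>-3)&(L[:,2]<10)];print(" bowl rim",len(q),q.min(0).round(1),q.max(0).round(1))
    q=P[(np.hypot(P[:,0]-610,P[:,1]+21)<50)&(P[:,2]>78)&(P[:,2]<92)]
    if len(q)>9:print(" cup",len(q),q.min(0).round(1),q.max(0).round(1))
E
python3 to.py 621.5 29 145 3.14159 0 1.3535
```

```text
top -152.18246341484 -27.83786800933461
 bowl rim 143 [-85.9 -23.8  -0.7] [-27.7  24.4   9.9]
 cup 25 [578.8 -52.5  78. ] [614.7  10.2  91.2]
wrist -94.10833943928449 47.01453924104458
 bowl rim 751 [-86.  -14.7   1.6] [-25.8  14.5  10. ]
 cup 69 [582.2 -19.8  78.6] [642.5   4.4  85.3]
shift/40 [-0.141 -0.011  2.602] turn/pi [ 0.0001  0.0001 -0.0004] joints [-0.    0.44  1.23 -0.    1.47  0.22] [623.1  34.4 249.1] [3.141 0.    1.352] 24.675
```

```bash
python3 -m creep '-0.13 -0.01 0.2 0 0 0;0 0 0.4 0 0 0;0 0 0.5 0 0 0;0 0 0.5 0 0 0;0 0 0.5 0 0 0;0 0 0.3 0 0 0;0 0 0.2 0 0 0;0 0 0.1 0 0 0;0 0 0.05 0 0 0;0 0 0 0 0 0;0 0 0 0 0 0'; python3 to.py 621.6 29.3 134.5 3.14159 0 1.3535
```

```text
clock: 26.05
eef_pos: [621.8, 30.1, 139.4]
eef_rot: [3.141, -0.0, 1.353]
wrist_force: [0.8, -0.4, -2.0]
finger_gap: 13.7
finger_force: 55.0
shift/40 [-0.021 -0.001  0.122] turn/pi [ 0.0002 -0.     -0.0002] joints [-0.01  0.52  1.38 -0.    1.25  0.21] [621.8  30.1 139.4] [ 3.141 -0.     1.353] 26.05
```

```bash
python3 -m creep '-0.02 0 0.04 0 0 0;0 0 0.04 0 0 0;0 0 0.02 0 0 0;0 0 0 0 0 0;0 0 0 0 0 0'; python3 -m creep '0 0 0.015 0 0 0;0 0 0 0 0 0;0 0 0 0 0 0'
```

```text
clock: 26.68
eef_pos: [621.5, 29.3, 135.1]
eef_rot: [3.141, 0.0, 1.353]
wrist_force: [-0.4, -0.2, -2.0]
finger_gap: 13.7
finger_force: 55.0
clock: 27.05
eef_pos: [621.5, 29.3, 134.5]
eef_rot: [3.141, 0.0, 1.353]
wrist_force: [0.5, -0.2, -2.1]
finger_gap: 13.8
finger_force: 55.0
```

```bash
python3 -m creep '0 0 0.015 0 0 0;0 0 0 0 0 0;0 0 0 0 0 0'|grep -E 'pos|wrist'; python3 -m creep '0 0 0.015 0 0 0;0 0 0 0 0 0;0 0 0 0 0 0'|grep -E 'pos|wrist'
```

```text
eef_pos: [621.5, 29.3, 133.9]
wrist_force: [0.4, -0.4, -2.1]
eef_pos: [621.6, 29.3, 133.8]
wrist_force: [-3.3, -0.9, 5.8]
```

Contact made, so release and retreat straight up.

```bash
python3 -m creep '0 0 0 0 0 0;0 0 0 0 0 0;0 0 0 0 0 0;0 0 0 0 0 0;0 0 0 0 0 0;0 0 0 0 0 0' 0.5; python3 -m creep '0 0 -0.1 0 0 0;0 0 -0.3 0 0 0;0 0 -0.5 0 0 0;0 0 -0.8 0 0 0;0 0 -0.8 0 0 0;0 0 -0.8 0 0 0;0 0 0 0 0 0;0 0 0 0 0 0'; python3 - <<'E'
from h import *
a=manip.camera("side")["color"];c=manip.camera("wrist")
save("fin",np.vstack([cv2.resize(a[130:270,150:400],(500,280)),cv2.resize(c["color"][0:280],(500,250))]))
t=manip.camera("top")
for n,W in(("top",pts(t)),("wrist",wpts(c))):
    P=W.reshape(-1,3);P=P[~np.isnan(P).any(1)];o=np.array([610.3,-22,131]);ux=np.array([.2155,.9765,0]);uy=np.array([-.9765,.2155,0])
    D=np.c_[(P-o)@ux,(P-o)@uy,P[:,2]-131]
    q=D[(abs(D[:,0])<115)&(abs(D[:,1])<9)&(abs(D[:,2])<2.5)];print(n,q[:,0].min(),q[:,0].max(),"slope",np.polyfit(q[:,0],q[:,2],1))
    q=D[(abs(D[:,0])<35)&(abs(D[:,1])<35)&(abs(D[:,2])<4)];print(" rim",len(q),q.min(0).round(1),q.max(0).round(1))
print(manip.read_state()["clock"],manip.read_state()["eef_pos"])
E
```

```text
clock: 28.55
eef_pos: [621.5, 29.3, 133.3]
eef_rot: [3.141, 0.0, 1.353]
wrist_force: [0.1, 0.0, -0.8]
finger_gap: 47.1
finger_force: 0.0
clock: 29.55
eef_pos: [621.3, 29.3, 264.8]
eef_rot: [-3.141, 0.0, 1.353]
wrist_force: [-0.3, -0.4, -0.4]
finger_gap: 47.1
finger_force: 0.0
top -112.98048740072335 30.814706525661677 slope [-0.00165698 -0.11463081]
 rim 111 [-35.  -22.   -3.9] [30.8 17.6  3.6]
wrist -62.42935917937325 99.46123170988308 slope [ 6.18518492e-04 -6.46766083e-01]
 rim 778 [-34.9 -25.2  -4. ] [34.8 26.3  1.5]
29.7 [621.22180166  29.28706554 264.24882574]
```

View pics/fin.png

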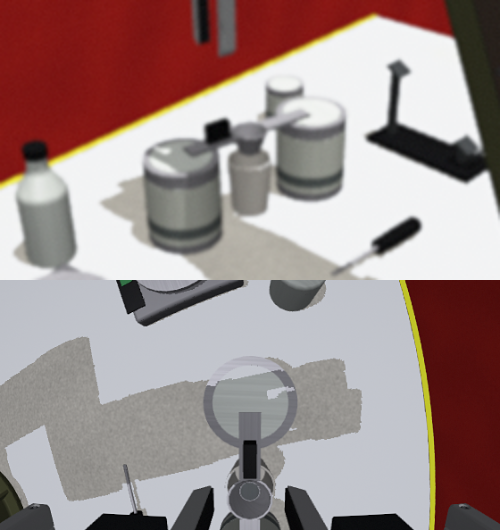

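The side view shows the strainer level across both tins, with the bowl over the upright cup at about (250,150). The wrist view shows the bowl near (250,495), centred, with the fingers well clear. The grip end measures at +99.5 mm, as intended, so the job can be handed in.

```bash
python3 -c "
from cell import manip
print(manip.sign_off())"
```

```text
the job is handed in; nothing more can be done
None
```

The job is handed in at about 30 s: the cup is upright in the gap between the tins, and the strainer lies level across both lids with its bowl centred over the cup and the gripper clear; no verdict came back from the hand-in.

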